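# Press a two-part plinth in the trigger clamp and hold it

### The arm

A 7-joint arm with a two-finger parallel gripper is mounted at the origin on the work surface. World frame = base frame: x ahead of the robot, y to its left, z up, the work surface at z = 0. Lengths are in m, angles in rad, forces in N, time in s.
With the tool pointing down it reaches from about 0.425 to 0.925 m from the base axis. Payload 6.8 kg.
Tool frame: the origin (TCP) lies between the finger pads; the fingertips stand 17 mm ahead of it and the grasp point (between the pads) lies 2 mm behind it; z points along the fingers, y is the line along which they close (so a half turn about z gives the same grasp; the last joint's range is limited). The gripper opens to 85 mm and grips with 20 to 120 N. Pads are 22 mm wide; open, the fingers measure 114 mm over their backs; the gripper's body (76 mm by 85 mm) begins 54 mm behind the grasp point. The pads swing forward as they close: fully open they stand 13 mm farther back than shut.
Start: joints at [1.005, 0.477, 0.022, 1.555, -0.011, 1.109, -0.083], TCP at [0.298, -0.606, 0.248] pointing down, gripper open.
Joint ranges: [-2.96, 2.96], [-0.34, 2.1], [-1.41, 1.46], [0.24, 2.44], [-1.37, 4.51], [0.17, 1.92], [-2.96, 2.96]. Speed limits (rad/s): [2.39, 2.39, 3.14, 3.14, 3.14, 3.14, 3.14].

### API

Orientations are given as a unit quaternion [x, y, z, w].
In Python, from cell import robot gives the robot as it stands. The module is installed in compiled form; this text tells all that it offers.
- The arm moves only by the shell command python3 -m pendant 'ROWS' [FORCE]. ROWS is JSON, a list of rows, each a list of 3 entries, a list of its own where there are three numbers: the shift along the tool's x, y, z in cm, then the turn, a rotation vector about the tool's x, y, z in degrees, then the opening, from 0 (shut) to 1 (fully open). A call has 1 to 12 rows; each row is the pose to reach, as a shift and turn from the pose commanded when the call began, along the tool's axes at that moment; what a row does not reach only later rows make up. A row lasts 1/10 s, in which the tool goes at most 50 mm and 8.59 degrees, less where a joint would pass 70% of its speed; a pose out of reach is approached as far as the arm can. A call with a gripper value outside its range is refused whole. The fingers move at their own pace and stop on an object; FORCE is the grip in N (left out, the last holds). Time passes only in rows, so rows that repeat a pose let the fingers close. It gives the time, the measured TCP pose, the force and the opening at its end, in the units of the state.
- robot.read_state(): the state, without advancing time (a new reading comes with each control period).
- robot.read_camera(name): name is "side" or "top"; returns a dict with "pixels" (480x640x3 uint8, red, green, blue), "K" (3x3 intrinsics, pixels), "world_from_camera" (4x4, takes a point from camera to world coordinates). Camera axes: x right, y down, z forward; pixel columns grow to the right and rows downward; lengths in m; the calibration is good to about 2 mm. A picture is of the moment at which its call begins. There is no depth.
- robot.sign_off(): hands the job in, once; it reports no verdict.
Trained networks look in the newest picture that a camera, given by its name, has taken for a name from the list of things; names that differ only in an ending like _2 or _b are one class to them, and where a whole thing is asked for, a point or a joint stands for the part that bears it (a point fixed in the world has none). Each returns a list of dicts, best first, with "conf" (0 to 1); they miss things now and then, are a little off and sometimes report something else, mostly with a low value. They report only what shows in the picture. A call takes as long as a camera call.
- robot.spot_in(query, camera): "centre" ([x, y, z] in m, in world coordinates, good to about 4 mm: the middle of the surface that is visible of it).
- robot.trace(query, camera): "mask" (480x640 bool, what is visible of it).
- robot.tip_of(query, camera): "centre" ([x, y, z] in m, in world coordinates, good to about 4 mm: a listed point, or the origin of a listed thing).
The state is a dict: "time": time; "qpos": joint angles; "qvel": joint speeds; "effort": joint torques, N m; "tcp_pos": TCP position; "tcp_rot": TCP orientation; "contact_force": force on the tool from outside, world axes, zero at the start; "wrist_torque": the same for the moment, N m; "grip_width": finger opening in m.
Only numpy, scipy, OpenCV 4.12 (cv2) and the standard library are available. Lean on these libraries where they do the work, as an engineer would, in place of code of your own. Each camera call takes 0.05 s, during which the arm holds its last target. There are 200 camera calls.

### The job

Take the loose half of the wooden display plinth from the cutting tile, stand it upright in the trigger clamp between the sprung foot and the other half, with one of its broad flat faces squarely towards the other half, and let go of it. Then advance the foot only by pumping the clamp's trigger, as many pulls as it takes, until the two halves are pressed together against the end stop and the sprung foot is pushed about halfway into its cup, never all the way in. The clamp has no lock, so finish while still holding the trigger pulled, keeping that pressure on, and leave the jar and the paint pot where they stand.

Things in the scene. Friction and masses are not known exactly. Their poses are not given: they have to be found in the camera images.
- clamp: Trigger clamp on a plywood board 230 x 110 x 18 mm, fixed. Origin on the table on its centre line; +x runs from handle to end stop. In its frame (mm): bed (board top) z 18, open at the sides; black fixed handle x -93 to -73, y +-14, z 56 to 140; black cheek plates x -108 to -28, y +-13 to +-19, z 18 to 80; end stop x 78 to 96, y +-30, z 18 to 60.
- stop_face (a point): Point on the face of the dark steel end stop that looks to the foot, at (78, 0, 40) mm of the clamp.
- trigger: Black trigger lever in front of the handle; origin: its pivot, at (-45, 0, 69.3) mm of the clamp. Flat, 10 mm thick, 28 mm wide in y from 22 to 70 mm above the pivot. It leans 0.225 rad forward (clamp +x) at rest, 0.225 rad back when fully pulled. Push it from in front towards the handle, or squeeze it to the handle (67 mm over both, at rest); a spring returns it.
- trigger_front (a point): Middle of the trigger's front face (away from the handle), 55 mm along the lever from the pivot; moves about 25 mm towards the handle over a full pull. Pull needed here: 1.5 to 3 N for the return spring, plus about 2 N while the bar moves, plus about half of the foot's force.
- trigger_angle (a joint): Trigger pull in rad: 0 at rest, 0.45 fully pulled (a stop).
- jaw_bar: Toothed steel bar along clamp x, with an aluminium cup 28 mm across at its front. Origin: where the foot's face stands with its spring free, 40 mm above the table. A pawl on the trigger drives it forward by 4 mm teeth: a full pull gives 8 mm (the first 8 to 12), after up to 4 mm of lost motion. It stays when the trigger goes back, but only by 2.5 N of friction. Not to be pushed by hand.
- jaw (a joint): Advance of the jaw bar in m, 0 fully back, at most 0.046. With the spring free the foot's face is 88 mm minus this from the end stop. Starts at 0 to 12 mm.
- foot: Round rubber pressing foot, 26 mm across, on the front of the jaw bar. Origin: centre of its face, 40 mm above the table; clamp x of the face = -10 mm + jaw - foot_spring. A spring (2 N per mm, 10 mm travel) lets it sink into the cup; at rest a 10 mm gap shows between foot and cup.
- foot_spring (a joint): How far the foot has sunk towards the cup, m: 0 free, 0.005 half way (10 N), 0.010 bottomed.
- half_loose: Loose half of the plinth, dark wood, 35 g or so, standing on the cutting tile. Origin: centre of its underside. 26 mm thick along its x (the two broad flat faces look to its +x and -x, alike); a base 48 mm wide in y and 8 mm high, above it an upright 36 mm wide in y, up to 42 mm high. Take it by the upright across its 36 mm.
- half_fixed_end: The other half, of the same shape and axes, loose, already standing on the clamp's bed by the end stop (0 to 4 mm from it), its x along the clamp's x. Origin: centre of its underside.
- tile: White plastic cutting tile 130 x 130 x 6 mm, fixed to the table; origin at the centre of its underside.
- jar: Open glass jar, 68 mm across, 85 mm high; bystander. Origin: centre of its underside.
- pot: Small paint pot, 34 mm across, 42 mm high; bystander. Origin: centre of its underside.

How it is judged:
By the outcome, as a careful person would: the job done as asked, in the order asked, and still so for the second after the job is handed in, while the arm keeps its last pose, push and grip.
It also fails if it takes over 61 s, if anything falls off the work surface, if the arm or the gripper's body presses on something with over 40 N, if the wrist force passes 120 N, or if a joint passes its speed limit or range.

## Working session

There is one attempt and no reset: what is moved stays moved. The work goes in short steps, Python scripts to look and compute and a shell command to move; the robot and the scene stay as the last step left them, time stands still between calls to the robot, and variables do not carry over. Pictures are saved under pics/ and viewed, on a budget of 10 in all, crops included, one or two more only if the job needs it, and the job is handed in when it is done.

```bash
mkdir -p pics; python3 - <<'E'
from cell import robot
import cv2,numpy as np
for c in("side","top"):
    r=robot.read_camera(c); cv2.imwrite(f"pics/{c}0.png",r["pixels"][...,::-1])
    print(c,np.round(r["world_from_camera"],3).tolist(),np.round(r["K"],1).tolist())
    for q in["clamp","stop_face","trigger","trigger_front","foot","jaw_bar","half_loose","half_fixed_end","tile","jar","pot"]:
        print(q,[(np.round(d["centre"],4).tolist(),round(d["conf"],2)) for d in robot.tip_of(q,c)[:2]])
s=robot.read_state();print(s)
E
```

```text
side [[0.992, -0.087, 0.096, 0.487], [-0.129, -0.641, 0.757, -0.841], [-0.004, -0.763, -0.646, 0.752], [0.0, 0.0, 0.0, 1.0]] [[555.5, 0.0, 320.9], [0.0, 555.5, 232.5], [0.0, 0.0, 1.0]]
clamp [([0.5436, 0.0962, -0.0029], 0.79)]
stop_face [([0.525, 0.0231, 0.044], 0.83)]
trigger [([0.5261, 0.0212, 0.0424], 0.73), ([0.5544, 0.1423, 0.0711], 0.62)]
trigger_front [([0.5481, 0.1251, 0.1178], 0.53)]
foot [([0.5454, 0.1022, 0.0395], 0.65)]
jaw_bar [([0.5481, 0.1021, 0.0416], 0.65), ([0.5478, 0.1018, 0.0414], 0.3)]
half_loose [([0.4933, -0.275, 0.0078], 0.81)]
half_fixed_end [([0.4927, -0.2768, 0.0078], 0.59), ([0.5304, 0.0341, 0.0145], 0.5)]
tile [([0.4675, -0.2805, -0.0016], 0.93), ([0.5497, 0.1048, 0.0424], 0.21)]
jar [([0.7348, 0.0028, -0.0017], 0.98), ([0.4719, -0.2817, 0.0031], 0.41)]
pot [([0.72, -0.1871, -0.0006], 0.69)]
top [[0.012, -0.989, 0.147, 0.498], [-0.999, -0.016, -0.027, -0.069], [0.029, -0.146, -0.989, 0.855], [0.0, 0.0, 0.0, 1.0]] [[499.2, 0.0, 322.1], [0.0, 499.2, 240.9], [0.0, 0.0, 1.0]]
clamp [([0.5446, 0.098, 0.0028], 0.57)]
stop_face [([0.5238, 0.0218, 0.0382], 0.79)]
[... 461 characters left out ...]
85)]
{'time': 1.2, 'qpos': array([ 1.004883  ,  0.47697945,  0.02241476,  1.55540826, -0.01153438,
        1.10929995, -0.08306115]), 'qvel': array([-0.00082085,  0.00044416,  0.00067392,  0.00171939, -0.00016985,
        0.00043989, -0.00075241]), 'effort': array([-9.09213304e-05, -5.96332598e+01,  1.60650406e+00, -2.81549442e+01,
        1.24851818e-02,  1.54124635e-03, -3.69271504e-06]), 'tcp_pos': array([ 0.29835302, -0.60549737,  0.24831848]), 'tcp_rot': array([9.73916290e-01, 2.26907602e-01, 2.32567714e-05, 1.02430169e-05]), 'contact_force': array([-0.01428847, -0.25779042,  0.14173484]), 'wrist_torque': array([-0.02090163,  0.01282113,  0.01198498]), 'grip_width': 0.08540849962452801}
```

View pictures.

View pics/side0.png

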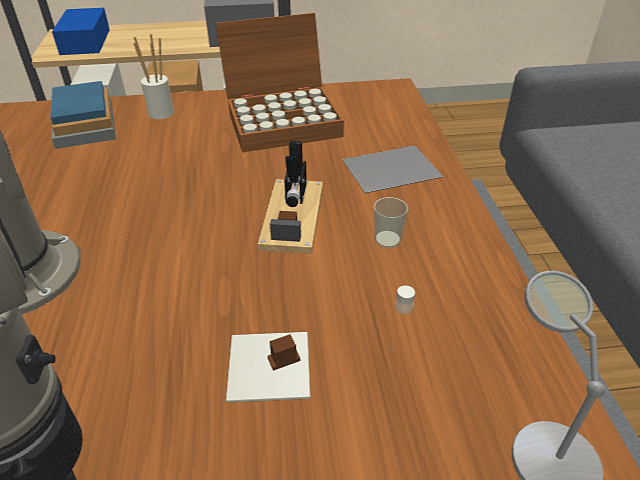

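View pics/top0.png

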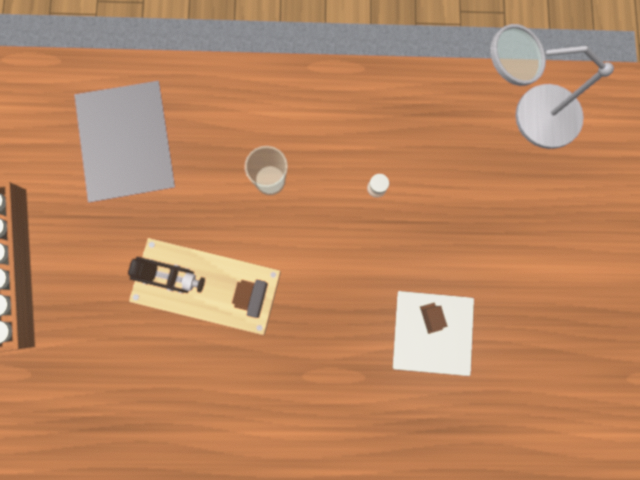

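The side picture shows the loose half on the tile at about (284,352), and the clamp with its stop at (286,230) and the trigger at (294,160). The top picture shows the half at (434,318), the board corners near (152,239), (279,269), (263,333) and (130,301), the jar at (267,170) and the pot at (379,184). Next I fit the exact poses.

```bash
cat > h.py <<'E'
import numpy as np,cv2
from cell import robot
from scipy.optimize import minimize
from scipy.spatial.transform import Rotation as R
S=4
def proj(P,r):
    W=r["world_from_camera"];c=(np.asarray(P)-W[:3,3])@W[:3,:3];p=c@r["K"].T;return p[:,:2]/p[:,2:]
def back(uv,z,r):
    W=r["world_from_camera"];d=np.c_[uv,np.ones(len(uv))]@np.linalg.inv(r["K"]).T@W[:3,:3].T
    return W[:3,3]+d*((z-W[2,3])/d[:,2])[:,None]
def half_pts(x,y,a,z0):
    o=[]
    for w,za,zb in((24,0,8),(18,8,42)):
        b=np.array([[sx*13,sy*w,z] for sx in(-1,1) for sy in(-1,1) for z in(za,zb)])/1e3
        o.append(R.from_euler('z',a).apply(b)+[x,y,z0])
    return o
def sil(p,z0,r,o,sh):
    m=np.zeros(sh,np.uint8)
    for b in half_pts(*p,z0):
        cv2.fillConvexPoly(m,cv2.convexHull(np.round((proj(b,r)-o+.5)*S).astype(np.int32)),1)
    return m
def fit_half(q,z0,p0,cams=("side","top")):
    D=[]
    for c in cams:
        r=robot.read_camera(c)
        t=[d for d in robot.trace(q,c)]
        u0=proj([[*p0,z0+.02]],r)[0]
        t=[d["mask"] for d in t if d["mask"].any() and np.linalg.norm(np.argwhere(d["mask"]).mean(0)[::-1]-u0)<25]
        if not t: print("no",c);continue
        o=np.round(u0).astype(int)-40
        m=t[0][o[1]:o[1]+80,o[0]:o[0]+80].astype(np.float32)
        D.append((r,o,cv2.resize(m,None,fx=S,fy=S,interpolation=cv2.INTER_LINEAR)>.5))
    def cost(p):
        return sum(1-(s&m).sum()/(s|m).sum() for r,o,m in D for s in[sil(p,z0,r,o,m.shape)>0])
    best=min((minimize(cost,[*p0,a],method="Nelder-Mead",options=dict(initial_simplex=np.array([*p0,a])+np.array([[0,0,0],[.006,0,0],[0,.006,0],[0,0,.3]]),maxiter=150)) for a in np.arange(0,3.1,.52)),key=lambda s:s.fun)
    return best.x,best.fun,D
E
python3 - <<'E'
from h import *
p,f,D=fit_half("half_loose",.006,(.4935,-.2735));print("loose",p,np.degrees(p[2]),f)
for i,(r,o,m) in enumerate(D):
    im=cv2.resize(np.ascontiguousarray(r["pixels"][o[1]:o[1]+80,o[0]:o[0]+80,::-1]),None,fx=4,fy=4,interpolation=cv2.INTER_CUBIC)
    c,_=cv2.findContours(sil(p,.006,r,o,m.shape),0,2);cv2.drawContours(im,c,-1,(0,255,0),1)
    D[i]=im
r=robot.read_camera("top");hsv=cv2.cvtColor(r["pixels"],cv2.COLOR_RGB2HSV)
px=r["pixels"].astype(int);m=((px[...,0]>190)&(px[...,1]>150)&(px[...,2]<190)&(px[...,0]-px[...,2]>35)).astype(np.uint8)
m[:230]=0;m[345:]=0;m[:,:120]=0;m[:,290:]=0
n,l,s,_=cv2.connectedComponentsWithStats(m);k=1+np.argmax(s[1:,4]);
uv=np.argwhere(l==k)[:,::-1].astype(float);P=back(uv,.018,r)[:,:2]*1000
print("board",cv2.minAreaRect(P.astype(np.float32)))
im=cv2.resize(r["pixels"][235:340,122:290,::-1],None,fx=3.05,fy=3.05,interpolation=cv2.INTER_CUBIC)[:320]
D.append(im);cv2.imwrite("pics/fit1.png",cv2.resize(np.hstack(D),None,fx=.69,fy=.69))
E
```

```text
loose [ 0.49579269 -0.27785734  1.84630373] 105.78541135876215 0.11374156208041153
board ((544.9141845703125, 102.23054504394531), (231.3854522705078, 112.02188873291016), 76.80671691894531)
```

View pics/fit1.png

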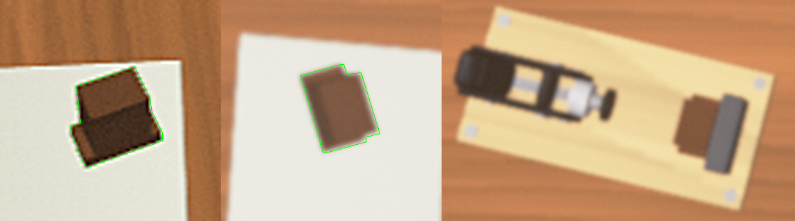

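The fitted outlines lie on the half in both crops, with its broad faces at a heading of 105.8° and the steps on the ±y sides. The board fits as 231 x 112 mm, which matches the given size, with the stop side at the right, near (727,135).

```bash
cat >> h.py <<'E'
def to(x,y,z,head):
    s=robot.read_state();q=R.from_quat(s["tcp_rot"]);h=np.radians(head)
    T=R.from_matrix(np.c_[[np.cos(h),np.sin(h),0],[np.sin(h),-np.cos(h),0],[0,0,-1]])
    print("shift cm",np.round(q.inv().apply(np.array([x,y,z])-s["tcp_pos"])*100,2),"turn",np.round((q.inv()*T).as_rotvec(degrees=True),2),"t",s["time"])
E
python3 -c "
from h import *
to(.4955,-.2770,.12,105.8)"
```

```text
shift cm [ 32.2  -20.75  12.83] turn [  0.    -0.   -79.57] t 1.45
```

```bash
python3 -m pendant '[[[32.2,-20.75,12.8],[0,0,-79.6],1],[[32.2,-20.75,12.8],[0,0,-79.6],1],[[32.2,-20.75,12.8],[0,0,-79.6],1],[[32.2,-20.75,12.8],[0,0,-79.6],1],[[32.2,-20.75,12.8],[0,0,-79.6],1],[[32.2,-20.75,12.8],[0,0,-79.6],1],[[32.2,-20.75,12.8],[0,0,-79.6],1],[[32.2,-20.75,12.8],[0,0,-79.6],1],[[32.2,-20.75,12.8],[0,0,-79.6],1],[[32.2,-20.75,12.8],[0,0,-79.6],1],[[32.2,-20.75,12.8],[0,0,-79.6],1],[[32.2,-20.75,12.8],[0,0,-79.6],1]]' 25
python3 -c "
from h import *
to(.4955,-.2770,.033,105.8)"
```

```text
time: 2.65
tcp_pos: [0.4954, -0.2776, 0.1204]
tcp_rot: [0.604, 0.797, -0.0, 0.0]
contact_force: [0.4, 1.2, -0.5]
grip_width: 0.0856
shift cm [0.05 0.02 8.74] turn [ 0.01  0.02 -0.09] t 2.65
```

```bash
python3 -m pendant '[[[0,0,3],[0,0,0],1],[[0,0,6],[0,0,0],1],[[0,0,7.5],[0,0,0],1],[[0,0,8.7],[0,0,0],1],[[0,0,8.7],[0,0,0],1],[[0,0,8.7],[0,0,0],0],[[0,0,8.7],[0,0,0],0],[[0,0,8.7],[0,0,0],0],[[0,0,8.7],[0,0,0],0],[[0,0,8.7],[0,0,0],0],[[0,0,8.7],[0,0,0],0],[[0,0,8.7],[0,0,0],0]]' 25
python3 -m pendant '[[[0,0,-3],[0,0,0],0],[[0,0,-6],[0,0,0],0],[[0,0,-9],[0,0,0],0],[[0,0,-9],[0,0,0],0],[[0,0,-9],[0,0,0],0]]'
python3 - <<'E'
from h import *
to(.5371,.0707,.10,76.8)
ims=[]
r=robot.read_camera("side");s=robot.read_state();u=proj([s["tcp_pos"]],r)[0].astype(int)
a=cv2.resize(r["pixels"][u[1]-60:u[1]+60,u[0]-60:u[0]+60,::-1],(480,480),interpolation=cv2.INTER_CUBIC)
cv2.imwrite("pics/lift.png",a)
E
```

```text
time: 3.85
tcp_pos: [0.4961, -0.2774, 0.0342]
tcp_rot: [0.603, 0.798, 0.0, 0.001]
contact_force: [-0.7, 0.5, 6.3]
grip_width: 0.0355
time: 4.35
tcp_pos: [0.4956, -0.2773, 0.1238]
tcp_rot: [0.603, 0.798, -0.0, 0.001]
contact_force: [-0.6, -0.3, -1.2]
grip_width: 0.0357
shift cm [32.35 13.48  2.36] turn [ 0.06  0.05 29.02] t 4.35
```

View pics/lift.png

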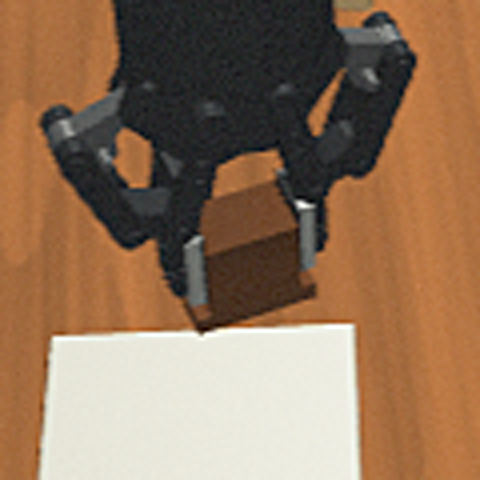

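The picture shows the half held upright between the pads at (195,265) and (307,230), with its base clear below the tips. Now I carry it over the clamp.

```bash
python3 -m pendant '[[[32.4,13.5,0],[0,0,29],0],[[32.4,13.5,0],[0,0,29],0],[[32.4,13.5,0],[0,0,29],0],[[32.4,13.5,0],[0,0,29],0],[[32.4,13.5,0],[0,0,29],0],[[32.4,13.5,0],[0,0,29],0],[[32.4,13.5,0],[0,0,29],0],[[32.4,13.5,0],[0,0,29],0],[[32.4,13.5,0],[0,0,29],0],[[32.4,13.5,0],[0,0,29],0],[[32.4,13.5,0],[0,0,29],0]]'
python3 - <<'E'
from h import *
to(.5371,.0707,.10,76.8)
C=[("side",(0,0)),("top",(0,0))];ims=[]
o=np.array([.5435,.098,0]);A=R.from_euler('z',-103.2,degrees=True)
K=np.array([[78,-30,60],[78,30,60],[78,0,40],[-10,0,40],[115,-55,18],[115,55,18],[-115,55,18],[-115,-55,18]])/1e3
for c,_ in C:
    r=robot.read_camera(c);im=r["pixels"][...,::-1].copy()
    u=proj(A.apply(K)+o,r);q=proj([o+[0,0,.03]],r)[0].astype(int)
    im=cv2.resize(im[q[1]-70:q[1]+70,q[0]-70:q[0]+70],(390,390),interpolation=cv2.INTER_CUBIC)
    for p in (u-q+70.5)*390/140: cv2.circle(im,tuple(p.astype(int)),2,(0,255,0),-1)
    ims.append(im)
    for k in("stop_face","foot","half_fixed_end"): print(c,k,[(np.round((A.inv().apply(np.array(d["centre"])-o))*1e3,1).tolist(),round(d["conf"],2)) for d in robot.tip_of(k,c)[:2]])
cv2.imwrite("pics/over.png",np.hstack(ims))
E
```

```text
time: 5.5
tcp_pos: [0.5366, 0.069, 0.1226]
tcp_rot: [0.785, 0.62, -0.001, 0.0]
contact_force: [0.7, -0.6, -1.1]
grip_width: 0.0356
shift cm [0.18 0.02 2.26] turn [-0.06  0.09 -0.15] t 5.5
side stop_face [([78.3, 0.9, 40.6], 0.73)]
side foot [([-4.5, -0.2, 38.8], 0.5)]
side half_fixed_end [([67.7, 2.9, 14.5], 0.68)]
top stop_face [([79.5, -0.8, 40.6], 0.67)]
top foot []
top half_fixed_end [([71.0, 2.0, 13.3], 0.67)]
```

View pics/over.png

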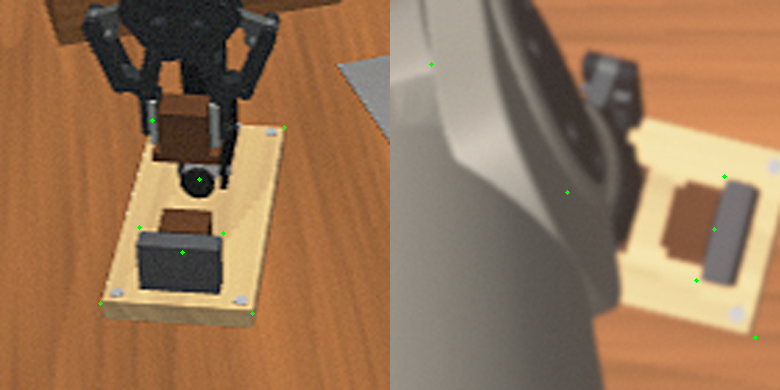

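In the side crop the half hangs between the foot, at (198,180), and the other half, at (185,220). The model dots lie within about 3 mm of the stop and the board corners. Now I lower it.

```bash
python3 -m pendant '[[[0.1,0,3],[0,0,0],0],[[0.1,0,5.5],[0,0,0],0],[[0.1,0,6.5],[0,0,0],0],[[0.1,0,7.2],[0,0,0],0],[[0.1,0,7.4],[0,0,0],0],[[0.1,0,7.4],[0,0,0],0]]'
python3 - <<'E'
from h import *
to(.5371,.0707,.0465,76.8)
im=[]
for c in("side",):
    r=robot.read_camera(c);q=proj([[.537,.07,.04]],r)[0].astype(int)
    im.append(cv2.resize(r["pixels"][q[1]-50:q[1]+50,q[0]-50:q[0]+50,::-1],(500,500),interpolation=cv2.INTER_CUBIC))
cv2.imwrite("pics/low.png",np.hstack(im))
E
```

```text
time: 6.5
tcp_pos: [0.5377, 0.0726, 0.0499]
tcp_rot: [0.784, 0.621, 0.0, 0.0]
contact_force: [-0.1, -0.5, 0.1]
grip_width: 0.0355
shift cm [-0.2  -0.02  0.34] turn [ 0.05 -0.02  0.03] t 6.5
```

View pics/low.png

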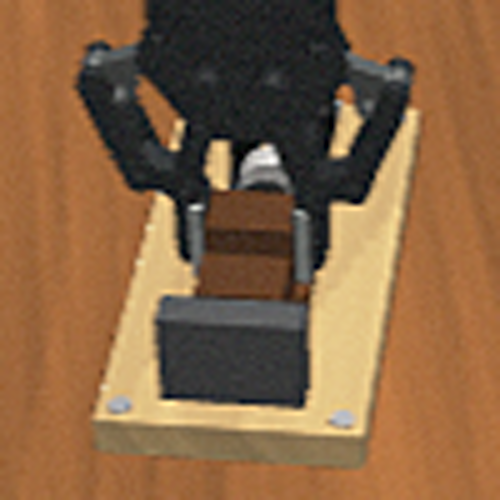

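The half is just above the bed at (250,215), with the other half behind the stop at (245,270). They are in line, with a gap between them. Next I lower the last few mm, release and rise.

```bash
python3 -m pendant '[[[-0.1,0,0.2],[0,0,0],0],[[-0.1,0,0.3],[0,0,0],0],[[-0.1,0,0.35],[0,0,0],0],[[-0.1,0,0.35],[0,0,0],0]]'
```

```text
time: 6.95
tcp_pos: [0.5372, 0.0713, 0.0463]
tcp_rot: [0.784, 0.621, 0.0, 0.0]
contact_force: [-1.1, -1.1, 4.1]
grip_width: 0.0353
```

```bash
python3 -m pendant '[[[0,0,0],[0,0,0],1],[[0,0,0],[0,0,0],1],[[0,0,0],[0,0,0],1],[[0,0,0],[0,0,0],1],[[0,0,-1],[0,0,0],1],[[0,0,-3],[0,0,0],1],[[0,0,-6],[0,0,0],1],[[0,0,-9],[0,0,0],1],[[0,0,-9],[0,0,0],0],[[0,0,-9],[0,0,0],0],[[0,0,-9],[0,0,0],0],[[0,0,-9],[0,0,0],0]]'
cat >> h.py <<'E'
O=np.array([.5435,.098,0]);A=R.from_euler('z',-103.2,degrees=True)
def crop(name,c="side"):
    r=robot.read_camera(c);q=proj([A.apply([.03,0,.05])+O],r)[0].astype(int)
    cv2.imwrite(f"pics/{name}.png",cv2.resize(r["pixels"][q[1]-50:q[1]+50,q[0]-50:q[0]+50,::-1],(600,600),interpolation=cv2.INTER_CUBIC))
def cl():
    s=robot.read_state();print("clamp mm",np.round(A.inv().apply(s["tcp_pos"]-O)*1e3,1),"F",np.round(A.inv().apply(s["contact_force"]),1),"t",s["time"])
def see(*ks,cs=("side","top")):
    for c in cs:
        robot.read_camera(c)
        for k in ks: print(c,k,[(np.round((A.inv().apply(np.array(d["centre"])-O))*1e3,1).tolist(),round(d["conf"],2)) for d in robot.tip_of(k,c)[:2]])
E
python3 - <<'E'
from h import *
crop("rel");cl();see("trigger_front","foot","half_loose","half_fixed_end")
p=A.apply([.012,0,.134])+O;to(*p,76.8)
E
```

```text
time: 8.15
tcp_pos: [0.5362, 0.0713, 0.1348]
tcp_rot: [0.784, 0.621, -0.001, -0.0]
contact_force: [-0.3, 0.3, -0.2]
grip_width: 0.0284
clamp mm [ 27.6  -0.9 134.8] F [ 0.3 -0.5  0.2] t 8.2
side trigger_front [([-25.6, -2.2, 122.9], 0.42)]
side foot [([-3.9, 2.0, 38.0], 0.58)]
side half_loose [([28.3, -5.8, 20.4], 0.72)]
side half_fixed_end [([65.7, 1.6, 17.5], 0.7), ([-7.2, 0.9, 39.1], 0.65)]
top trigger_front []
top foot []
top half_loose [([23.9, -0.7, 18.6], 0.71)]
top half_fixed_end [([68.0, 5.5, 13.1], 0.74)]
shift cm [1.53 0.03 0.18] turn [ 0.   -0.    0.03] t 8.7
```

View pics/rel.png

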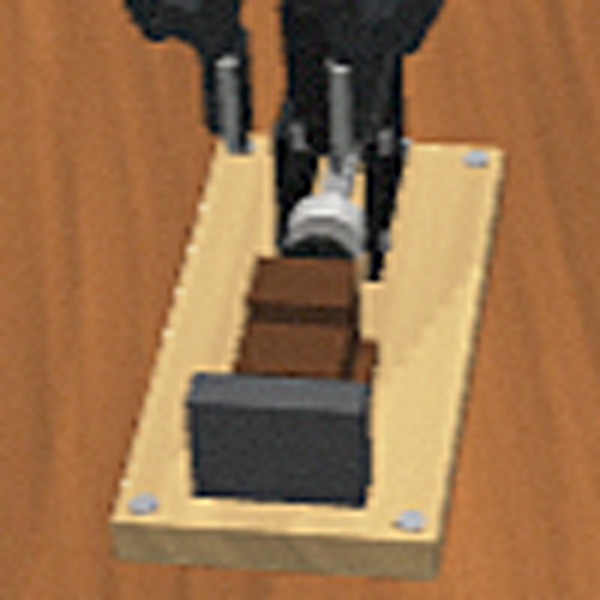

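The half stands upright and free at about (303,285), its face square to the other half at (300,345), with the foot behind it at (322,240). Now I push the trigger with the shut fingers.

```bash
python3 -m pendant '[[[1.5,0,0],[0,0,0],0],[[3,0,0],[0,0,0],0],[[3.7,0,0],[0,0,0],0],[[3.7,0,0],[0,0,0],0],[[3.7,0,0],[0,0,0],0]]';python3 -c "
from h import *
cl()"
python3 -m pendant '[[[0.5,0,0],[0,0,0],0],[[1,0,0],[0,0,0],0],[[1,0,0],[0,0,0],0]]';python3 -c "
from h import *
cl()"
python3 -m pendant '[[[0.3,0,0],[0,0,0],0],[[0.6,0,0],[0,0,0],0],[[0.6,0,0],[0,0,0],0]]';python3 -c "
from h import *
cl()"
python3 -m pendant '[[[0.3,0,0],[0,0,0],0],[[0.6,0,0],[0,0,0],0],[[0.6,0,0],[0,0,0],0]]';python3 -c "
from h import *
cl()"
```

```text
time: 9.2
tcp_pos: [0.5453, 0.1078, 0.1357]
tcp_rot: [0.783, 0.622, -0.0, 0.0]
contact_force: [0.1, -0.1, 0.0]
grip_width: 0.0002
clamp mm [ -9.9  -0.5 135.7] F [0.1 0.1 0. ] t 9.2
time: 9.5
tcp_pos: [0.5479, 0.1172, 0.1359]
tcp_rot: [0.784, 0.621, -0.0, 0.0]
contact_force: [-1.0, -2.1, 2.0]
grip_width: -0.0001
clamp mm [-1.970e+01 -1.000e-01  1.359e+02] F [ 2.3 -0.5  2. ] t 9.5
time: 9.8
tcp_pos: [0.5493, 0.1234, 0.136]
tcp_rot: [0.783, 0.621, 0.0, 0.0]
contact_force: [-0.2, -2.6, 1.6]
grip_width: 0.0002
clamp mm [-2.61e+01 -1.00e-01  1.36e+02] F [2.6 0.4 1.6] t 9.8
time: 10.1
tcp_pos: [0.5506, 0.1293, 0.1359]
tcp_rot: [0.783, 0.622, 0.0, 0.0]
contact_force: [-0.5, -3.3, 2.4]
grip_width: -0.0
clamp mm [-32.1  -0.2 135.9] F [3.4 0.3 2.4] t 10.1
```

```bash
for i in 1; do python3 -m pendant '[[[0.3,0,0],[0,0,0],0],[[0.5,0,0],[0,0,0],0],[[0.5,0,0],[0,0,0],0]]' >/dev/null;python3 -c "
from h import *
cl()"; python3 -m pendant '[[[0.2,0,0],[0,0,0],0],[[0.3,0,0],[0,0,0],0],[[0.3,0,0],[0,0,0],0]]' >/dev/null;python3 -c "
from h import *
cl()"; done
python3 -m pendant '[[[0.2,0,0],[0,0,0],0],[[0.3,0,0],[0,0,0],0],[[0.3,0,0],[0,0,0],0]]' >/dev/null;python3 -c "
from h import *
cl();crop('p1');see('foot','trigger_front','half_loose',cs=('side',))"
```

```text
clamp mm [-37.   -0.2 135.8] F [2.8 0.9 2.8] t 10.4
clamp mm [-39.7  -0.3 135.6] F [4.1 2.1 0.3] t 10.7
clamp mm [-41.4  -0.3 135.5] F [7.3 1.1 2.7] t 11.0
side foot [([-0.6, 2.6, -4.8], 0.66)]
side trigger_front [([-50.9, -1.9, 126.5], 0.78)]
side half_loose [([28.1, -4.6, 19.2], 0.65)]
```

```bash
python3 -m pendant '[[[-1.5,0,0],[0,0,0],0],[[-3,0,0],[0,0,0],0],[[-3,0,0],[0,0,0],0],[[-3,0,0],[0,0,0],0],[[-2,0,0],[0,0,0],0],[[-1.2,0,0],[0,0,0],0],[[-0.6,0,0],[0,0,0],0],[[0,0,0],[0,0,0],0],[[0,0,0],[0,0,0],0],[[0,0,0],[0,0,0],0]]'; python3 -c "
from h import *
cl();crop('p2');see('foot','jaw_bar','half_loose','half_fixed_end',cs=('side','top'))"
```

```text
time: 12.25
tcp_pos: [0.5528, 0.1384, 0.1357]
tcp_rot: [0.784, 0.621, -0.001, 0.001]
contact_force: [-1.3, -7.2, 4.8]
grip_width: -0.0005
clamp mm [-41.5  -0.2 135.7] F [7.3 0.4 4.8] t 12.25
side foot []
side jaw_bar [([11.5, 2.9, 40.9], 0.6)]
side half_loose [([27.1, -4.1, 17.6], 0.69)]
side half_fixed_end [([63.5, 3.5, 17.1], 0.67)]
top foot [([18.2, 0.1, 41.6], 0.64)]
top jaw_bar [([10.3, 1.8, 37.9], 0.86), ([23.5, 0.5, 18.6], 0.45)]
top half_loose [([24.7, -0.8, 19.9], 0.77), ([66.6, 6.1, 14.5], 0.69)]
top half_fixed_end [([65.9, 5.3, 12.7], 0.95)]
```

View pics/p2.png

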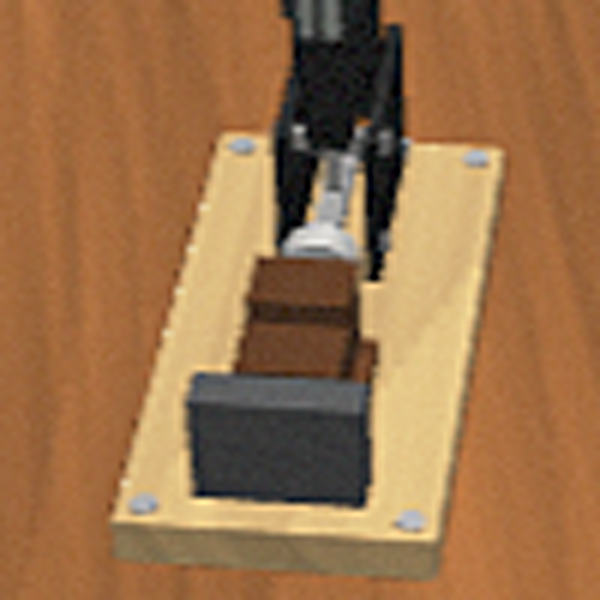

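The cup has advanced to about (320,240) and is nearly at the half, which has not moved. Third full pull:

```bash
python3 -m pendant '[[[-1.5,0,0],[0,0,0],0],[[-3,0,0],[0,0,0],0],[[-3,0,0],[0,0,0],0],[[-3,0,0],[0,0,0],0],[[-2,0,0],[0,0,0],0],[[-1.2,0,0],[0,0,0],0],[[-0.6,0,0],[0,0,0],0],[[0,0,0],[0,0,0],0],[[0,0,0],[0,0,0],0],[[0,0,0],[0,0,0],0]]'; python3 -c "
from h import *
cl();crop('p3');see('foot','jaw_bar','half_loose','half_fixed_end',cs=('side','top'))"
```

```text
time: 13.8
tcp_pos: [0.5528, 0.1384, 0.1357]
tcp_rot: [0.784, 0.621, -0.001, 0.001]
contact_force: [-1.8, -7.5, 5.2]
grip_width: -0.0001
clamp mm [-41.5  -0.2 135.7] F [ 7.7 -0.1  5.2] t 13.8
side foot []
side jaw_bar [([18.9, 2.0, 43.8], 0.4)]
side half_loose [([38.1, -1.1, 17.1], 0.61)]
side half_fixed_end [([64.2, 2.1, 14.5], 0.57)]
top foot [([23.7, -0.3, 41.5], 0.58)]
top jaw_bar [([21.2, 2.0, 38.0], 0.93)]
top half_loose [([30.3, 0.6, 23.3], 0.67)]
top half_fixed_end [([23.9, -0.2, 40.1], 0.72), ([63.2, 5.7, 14.3], 0.63)]
```

View pics/p3.png

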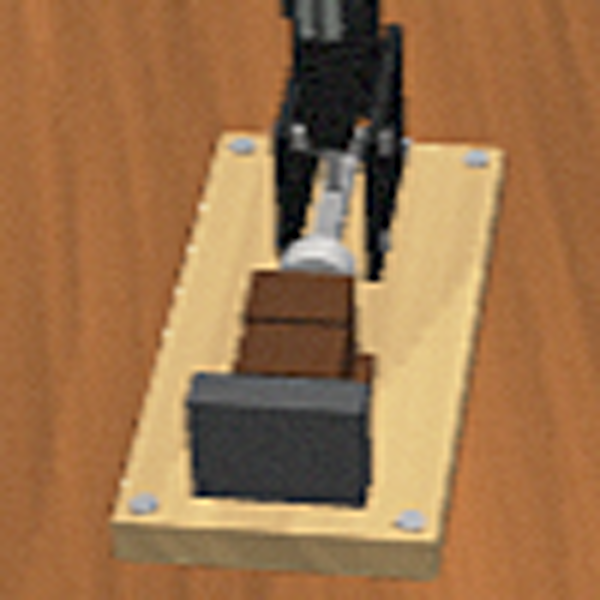

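The gap between the halves has nearly closed, with the seam at (297,322). Fourth pull, in small steps while watching the force:

```bash
M="python3 -m pendant"; C='from h import *;cl()'; python3 -m pendant '[[[-1.5,0,0],[0,0,0],0],[[-3,0,0],[0,0,0],0],[[-3,0,0],[0,0,0],0],[[-3,0,0],[0,0,0],0],[[-2.2,0,0],[0,0,0],0],[[-1.6,0,0],[0,0,0],0],[[-1.6,0,0],[0,0,0],0]]'>/dev/null; python3 -c "$C"
python3 -m pendant '[[[0.2,0,0],[0,0,0],0],[[0.4,0,0],[0,0,0],0],[[0.4,0,0],[0,0,0],0]]'>/dev/null; python3 -c "$C"
python3 -m pendant '[[[0.2,0,0],[0,0,0],0],[[0.3,0,0],[0,0,0],0],[[0.3,0,0],[0,0,0],0]]'>/dev/null; python3 -c "$C"
python3 -m pendant '[[[0.2,0,0],[0,0,0],0],[[0.3,0,0],[0,0,0],0],[[0.3,0,0],[0,0,0],0]]'>/dev/null; python3 -c "$C"
python3 -m pendant '[[[0.2,0,0],[0,0,0],0],[[0.3,0,0],[0,0,0],0],[[0.3,0,0],[0,0,0],0]]'>/dev/null; python3 -c "$C;crop('p4');see('foot','jaw_bar','half_loose','half_fixed_end',cs=('side','top'))"
```

```text
clamp mm [-28.4  -0.2 136. ] F [3.  0.6 1.3] t 15.05
clamp mm [-30.6  -0.3 135.8] F [2.8 0.4 2.9] t 15.35
clamp mm [-33.8  -0.3 135.8] F [ 4.4 -0.4  3.2] t 15.65
clamp mm [-36.6  -0.3 135.8] F [ 4.6 -0.5  4. ] t 15.95
clamp mm [-39.2  -0.3 135.7] F [4.9 0.8 3.3] t 16.25
side foot []
side jaw_bar [([26.7, 0.9, 40.0], 0.58), ([47.2, 210.2, 2.1], 0.21)]
side half_loose [([37.5, -3.9, 17.0], 0.6)]
side half_fixed_end [([67.4, 1.2, 15.7], 0.51)]
top foot [([35.8, -0.6, 19.4], 0.6), ([29.5, 1.3, 42.1], 0.58)]
top jaw_bar [([29.0, 3.0, 37.9], 0.87)]
top half_loose [([35.9, -1.1, 19.3], 0.69)]
top half_fixed_end [([65.1, 2.1, 12.7], 0.58)]
```

```bash
cat >> h.py <<'E'
def clm():
    F=[]
    for _ in range(4): robot.read_camera("side");F.append(A.inv().apply(robot.read_state()["contact_force"]))
    print("mean F",np.round(np.mean(F,0),2));cl()
E
C='from h import *;clm()'; python3 -c "$C"; python3 -m pendant '[[[-1.5,0,0],[0,0,0],0],[[-2.7,0,0],[0,0,0],0],[[-2.7,0,0],[0,0,0],0],[[-2.7,0,0],[0,0,0],0],[[-2,0,0],[0,0,0],0],[[-1.7,0,0],[0,0,0],0],[[-1.7,0,0],[0,0,0],0]]'>/dev/null; python3 -c "$C"
python3 -m pendant '[[[0.2,0,0],[0,0,0],0],[[0.4,0,0],[0,0,0],0],[[0.4,0,0],[0,0,0],0]]'>/dev/null; python3 -c "$C"
python3 -m pendant '[[[0.2,0,0],[0,0,0],0],[[0.3,0,0],[0,0,0],0],[[0.3,0,0],[0,0,0],0]]'>/dev/null; python3 -c "$C"
python3 -m pendant '[[[0.2,0,0],[0,0,0],0],[[0.3,0,0],[0,0,0],0],[[0.3,0,0],[0,0,0],0]]'>/dev/null; python3 -c "$C;crop('p5');see('foot','jaw_bar','half_loose','half_fixed_end',cs=('side','top'))"
```

```text
mean F [5.26 0.41 3.13]
clamp mm [-39.2  -0.3 135.6] F [5.3 0.2 3.5] t 17.0
mean F [ 4.5  -0.17  4.15]
clamp mm [-2.27e+01 -1.00e-01  1.36e+02] F [ 4.8 -0.1  3.7] t 17.9
mean F [ 5.6 -0.5  4.6]
clamp mm [-2.620e+01 -1.000e-01  1.359e+02] F [ 5.8 -0.5  4.9] t 18.4
mean F [ 7.16 -0.89  5.37]
clamp mm [-2.89e+01 -1.00e-01  1.36e+02] F [ 8.1 -0.3  5.3] t 18.9
mean F [ 8.6  -0.76  7.27]
clamp mm [-3.10e+01 -1.00e-01  1.36e+02] F [ 7.9 -0.8  7.6] t 19.4
side foot []
side jaw_bar [([30.2, 3.3, 37.4], 0.62)]
side half_loose [([41.2, -4.5, 18.1], 0.65)]
side half_fixed_end [([68.0, 5.7, 16.8], 0.62)]
top foot [([27.9, 0.7, 41.2], 0.49)]
top jaw_bar [([32.1, 1.8, 39.1], 0.72)]
top half_loose [([36.6, 0.9, 19.5], 0.85), ([48.3, 204.6, 1.1], 0.22)]
top half_fixed_end [([67.8, 2.5, 15.6], 0.75)]
```

```bash
python3 - <<'E'
from h import *
ims=[]
for c in("side","top"):
    r=robot.read_camera(c);q=proj([A.apply([.02,0,.04])+O],r)[0].astype(int)
    ims.append(cv2.resize(r["pixels"][q[1]-28:q[1]+28,q[0]-28:q[0]+28,::-1],(400,400),interpolation=cv2.INTER_CUBIC))
cv2.imwrite("pics/p5b.png",np.hstack(ims))
E
```

```text
(no output)
```

View pics/p5b.png

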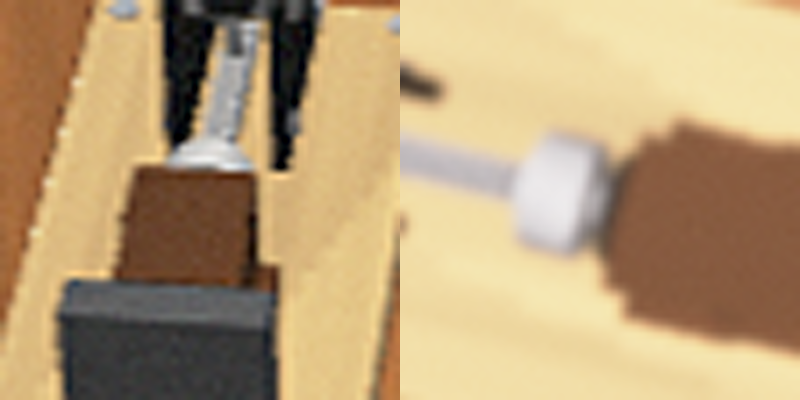

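The top crop shows the cup front at about (597,195), with the dark foot squeezed between it and the half's face at about (625,200). The halves are shut against the stop. Comparing cup-edge profiles with the first picture will give the spring travel.

```bash
python3 - <<'E'
from h import *
r=robot.read_camera("top");cv2.imwrite("pics/top5.png",r["pixels"][...,::-1])
xs=np.arange(-30,46,1.)
def prof(im,z,y):
    P=np.array([A.apply([x/1e3,y/1e3,z])+O for x in xs]);u=proj(P,r).astype(np.float32)
    return cv2.remap(im,u[:,0].reshape(1,-1),u[:,1].reshape(1,-1),cv2.INTER_LINEAR)[0]
for n in("top0","top5"):
    im=cv2.imread(f"pics/{n}.png");p=np.mean([prof(im,.053,y) for y in(-3,0,3)],0)
    print(n);print("B",p[:,0].astype(int).tolist());print("R",p[:,2].astype(int).tolist())
E
```

```text
top0
B [227, 227, 227, 227, 228, 228, 228, 227, 225, 218, 203, 181, 167, 165, 170, 177, 180, 181, 179, 173, 160, 137, 110, 84, 66, 56, 51, 49, 47, 53, 68, 91, 115, 136, 149, 156, 158, 158, 159, 158, 158, 159, 159, 158, 158, 158, 158, 158, 158, 158, 158, 158, 158, 157, 158, 158, 157, 158, 158, 158, 158, 158, 157, 157, 157, 157, 157, 157, 157, 157, 157, 156, 157, 157, 157, 157]
R [229, 229, 229, 229, 230, 230, 230, 230, 227, 221, 207, 187, 173, 172, 177, 183, 187, 188, 186, 180, 168, 147, 122, 100, 85, 78, 76, 74, 74, 86, 110, 148, 187, 218, 232, 236, 237, 237, 237, 237, 237, 237, 237, 237, 237, 237, 237, 237, 237, 237, 237, 237, 237, 237, 237, 237, 237, 237, 236, 236, 236, 237, 237, 237, 236, 236, 236, 236, 236, 236, 236, 236, 236, 236, 236, 236]
top5
B [190, 189, 188, 189, 189, 189, 188, 188, 189, 189, 189, 189, 189, 188, 188, 189, 189, 189, 189, 189, 189, 188, 188, 189, 189, 188, 187, 187, 186, 184, 186, 194, 206, 219, 225, 229, 231, 232, 232, 232, 233, 232, 233, 233, 231, 227, 218, 199, 179, 168, 158, 145, 121, 94, 74, 63, 61, 62, 63, 64, 64, 63, 63, 64, 64, 64, 64, 64, 64, 64, 64, 63, 64, 64, 63, 64]
R [202, 201, 201, 201, 202, 201, 200, 201, 202, 202, 202, 202, 202, 202, 202, 203, 203, 202, 203, 203, 203, 202, 201, 202, 203, 201, 201, 201, 200, 198, 199, 206, 215, 223, 229, 232, 233, 234, 234, 234, 234, 234, 234, 235, 233, 229, 220, 203, 185, 174, 166, 153, 131, 110, 99, 102, 112, 123, 131, 134, 135, 135, 135, 136, 135, 135, 134, 135, 135, 135, 135, 135, 135, 135, 135, 136]
```

```bash
python3 -m pendant '[[[-0.1,0,0],[0,0,0],0],[[-0.2,0,0],[0,0,0],0],[[-0.2,0,0],[0,0,0],0],[[-0.2,0,0],[0,0,0],0]]'; python3 - <<'E'
from h import *
clm()
r=robot.read_camera("top");cv2.imwrite("pics/top6.png",r["pixels"][...,::-1])
xs=np.arange(-30,46,.2)
def prof(im,z,y):
    u=proj(np.array([A.apply([x/1e3,y/1e3,z])+O for x in xs]),r).astype(np.float32)
    return cv2.remap(im,u[:,0].reshape(1,-1),u[:,1].reshape(1,-1),cv2.INTER_LINEAR)[0]
for n in("top0","top5","top6"):
    p=np.mean([prof(cv2.imread(f"pics/{n}.png"),.053,y)[:,0] for y in(-3,0,3)],0)
    k=max(i for i in range(len(xs)) if p[i]>215 and xs[i]<24); f=lambda t:xs[k+np.argmax(p[k:]<t)]
    print(n,"cup edge",f(198),"foot back",f(115))
see("jaw_bar","half_loose","half_fixed_end","jar","pot")
for k in("jar","pot"): print(k,[np.round(d["centre"],3).tolist() for c in("side","top") for d in robot.tip_of(k,c)[:1]])
E
```

```text
time: 20.5
tcp_pos: [0.5502, 0.1269, 0.1359]
tcp_rot: [0.784, 0.621, -0.001, 0.001]
contact_force: [-1.2, -6.9, 5.0]
grip_width: -0.0001
mean F [ 6.83 -0.25  5.58]
clamp mm [-29.7  -0.  135.9] F [6.8 0.2 6.1] t 20.7
top0 cup edge -19.600000000000037 foot back -8.000000000000078
top5 cup edge 17.199999999999832 foot back 22.399999999999814
top6 cup edge 16.99999999999983 foot back 22.399999999999814
side jaw_bar [([29.0, 2.3, 41.4], 0.48)]
side half_loose [([77.2, -2.1, 42.2], 0.66), ([38.9, -3.7, 18.7], 0.62)]
side half_fixed_end [([65.9, 2.5, 16.2], 0.61)]
side jar [([49.0, 207.9, 0.7], 0.93), ([78.7, 1.6, 40.4], 0.51)]
side pot [([237.2, 240.0, -3.9], 0.88)]
top jaw_bar [([33.3, 3.1, 35.8], 0.6)]
top half_loose [([34.0, -3.1, 19.4], 0.76), ([30.4, 3.0, 38.5], 0.5)]
top half_fixed_end [([64.3, 6.1, 15.7], 0.6)]
top jar [([49.0, 205.6, 2.1], 0.81)]
top pot [([237.3, 236.4, -2.4], 0.77)]
jar [[0.735, 0.003, 0.001], [0.732, 0.003, 0.002]]
pot [[0.723, -0.188, -0.004], [0.72, -0.187, -0.002]]
```

```bash
python3 -m pendant '[[[-0.1,0,0],[0,0,0],0],[[-0.15,0,0],[0,0,0],0],[[-0.15,0,0],[0,0,0],0],[[-0.15,0,0],[0,0,0],0],[[-0.15,0,0],[0,0,0],0]]'; python3 - <<'E'
from h import *
clm()
r=robot.read_camera("top");cv2.imwrite("pics/top7.png",r["pixels"][...,::-1])
xs=np.arange(-30,46,.1)
def prof(im,z,y):
    u=proj(np.array([A.apply([x/1e3,y/1e3,z])+O for x in xs]),r).astype(np.float32)
    return cv2.remap(im,u[:,0].reshape(1,-1),u[:,1].reshape(1,-1),cv2.INTER_LINEAR)[0]
for n in("top0","top5","top6","top7"):
    p=np.mean([prof(cv2.imread(f"pics/{n}.png"),.053,y)[:,0] for y in(-5,-3,-1,1,3,5)],0)
    k=max(i for i in range(len(xs)) if p[i]>215 and xs[i]<24); f=lambda t:xs[k+np.argmax(p[k:]<t)]
    print(n,"cup edge",f(198).round(1),"foot back",f(115).round(1))
see("jaw_bar")
im=[cv2.resize(cv2.imread("pics/top7.png")[255:325,160:290],(780,420),interpolation=cv2.INTER_CUBIC)]
cv2.imwrite("pics/fin.png",im[0])
E
```

```text
time: 22.05
tcp_pos: [0.55, 0.126, 0.1359]
tcp_rot: [0.784, 0.621, -0.0, 0.0]
contact_force: [-0.7, -6.0, 4.0]
grip_width: 0.0003
mean F [5.27 0.14 4.07]
clamp mm [-2.870e+01 -1.000e-01  1.358e+02] F [5.7 1.1 3.9] t 22.25
top0 cup edge -19.7 foot back -8.2
top5 cup edge 17.0 foot back 22.1
top6 cup edge 16.8 foot back 22.2
top7 cup edge 16.5 foot back 22.1
side jaw_bar [([28.0, 3.1, 39.4], 0.49), ([387.1, 13.8, 0.0], 0.36)]
top jaw_bar [([31.4, 2.6, 39.8], 0.69), ([36.5, 1.5, 18.4], 0.22)]
```

View pics/fin.png

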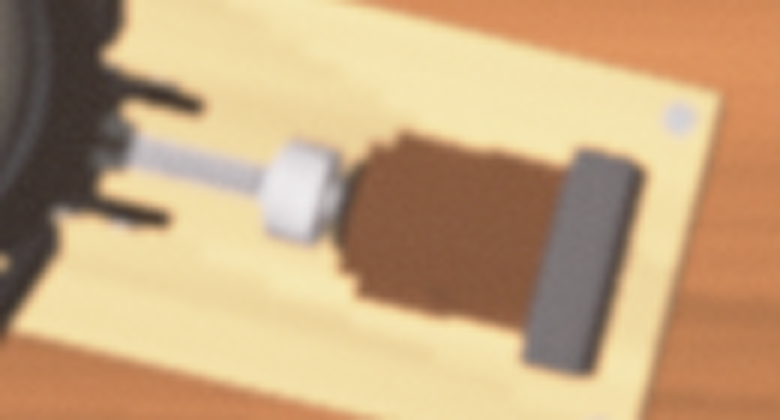

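The top crop shows both halves shut with no gap, from the foot at (345,200) to the stop at (570,250), and a small gap left between cup and foot. The spring estimates average about 5 mm and the trigger is still held, so I hand in.

```bash
python3 -c "
from h import *
cl();robot.sign_off()"
```

```text
clamp mm [-2.880e+01 -1.000e-01  1.358e+02] F [5.3 0.5 4.6] t 22.5
the job is handed in; nothing more can be done
```

I stood the loose half upright and square in the clamp between the foot and the other half, and let go of it. Then I advanced the foot by the trigger alone: four pulls (the fourth just short of full) and a partial fifth. I eased the fifth back slightly and am still holding it, and handed in at 22.5 s with about 5 N on the trigger.

**Last checks:**
- **Halves:** the last top picture shows them pressed together against the end stop with no gap.
- **Jar and pot:** the networks put both within about 3 mm of where they started, which is inside their error.
- **Foot spring:** the estimates disagree, so "about halfway" rests on a spread around 5 mm. The change in the gap between cup and foot gives 5 to 6 mm. The network's jaw bar position gives 2 to 5.4 mm by camera, mean 3.7 mm. Before easing back, the push force suggested about 5 mm. A small gap still shows, so the foot is not all the way in.
- **Budget:** I viewed 11 pictures, one past the budget of 10.

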